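# Undo the child-safe bolt of the larger box

### The arm

A 6-joint arm with a two-finger parallel gripper is mounted at the origin on a cart in front of the work surface, level with it; the furniture and walls round the work are solid. World frame = base frame: x ahead of the robot, y to its left, z up, the work surface at z = 0. Lengths are in m, angles in rad, forces in N, time in s.
With the tool pointing down it reaches from about 0.325 to 0.775 m from the base axis. Payload 5.5 kg.
Tool frame: the origin (TCP) lies between the finger pads; the fingertips stand 8 mm ahead of it and the grasp point (between the pads) lies 11 mm behind it (tcp_to_tips is the distance from the TCP to the fingertips, in m); z points along the fingers, y is the direction in which the jaws open and shut (so a half turn about z gives the same grasp; the last joint's range is limited). The gripper opens to 88 mm and grips with 3 to 60 N. Pads are 20 mm wide; open, the fingers measure 115 mm over their backs; the gripper's body (75 mm by 178 mm) begins 61 mm behind the grasp point.
Start: joints at [1.104, 0.091, 1.231, -0, 1.82, -0.057], TCP at [0.239, 0.55, 0.231] pointing down, gripper open.
Joint ranges: [-2.87, 2.87], [-0.86, 2.18], [0.17, 2.46], [-1.51, 4.65], [0.06, 2.69], [-2.65, 2.65]. Speed limits (rad/s): [2.57, 2.57, 3.01, 3.14, 3.14, 3.14].

### API

Orientations are given as a unit quaternion [w, x, y, z].
In Python, from bench import * gives the robot as it stands. Calls block until the motion is done:
- move_to(position, orientation): joint-space move of the TCP to a pose.
- move_l(position, speed=0.15, orientation=None): straight line of the TCP; orientation=None keeps the orientation; speed is the mean speed in m/s.
- movej(angles): joint-space move.
- gripper_open() and close(): open the fingers fully, or close them until they stop; the grip force is fixed at half the most.
- hold(seconds).
- inverse_kinematics(position, orientation): joint angles nearest the present ones, or None.
- state(): the state.
- get_image(name): name is "scene" or "side" or "wrist"; returns a dict with "frame" (480x640x3 uint8, blue, green, red), "depth" (480x640 float32, m along the optical axis (not along the pixel's ray), 0 where there is no reading), "camera_matrix" (3x3 intrinsics, pixels), "k1" (the pictures are not rectified: a ray, as slopes to the right and down, at radius r is drawn at 1 + k1 r^2 times it, then the intrinsics apply), "view" (4x4, takes a point from world to camera coordinates). Camera axes: x right, y up, looking along -z (the intrinsics and any distortion apply to the point x, -y, -z); pixel columns grow to the right and rows downward; lengths in m; the calibration is good to about 2 mm. A picture is of the moment at which its call begins.
A pose or a line that the arm cannot do raises IKError and nothing moves.
- job_done(): hands the job in, once; it reports no verdict.
The state is a dict: "time": time; "joint_pos": joint angles; "dq": joint speeds; "joint_torque": joint torques, N m; "ee_pos": TCP position; "ee_rot": TCP orientation; "ft_force": force on the tool from outside, world axes, zero at the start; "moment": the same for the moment, N m; "finger_gap": finger opening in m.
Only numpy, scipy, OpenCV 4.12 (cv2) and the standard library are available. Lean on these libraries where they do the work, as an engineer would, in place of code of your own. Each camera call takes 0.05 s, during which the arm holds its last target.

### The job

Unfasten the larger of the two white boxes on the worktop: first slide its keeper (the crossbar with the round knob) fully clear of the bolt's tail, then draw the bolt by its flat upright plate fully back. Leave both undone, and leave the bolt of the smaller box as it is.

Things in the scene. Friction and masses are not known exactly. Their poses are not given: they have to be found in the camera images.
- large_box: Larger white plastic box, 130 (x) x 200 (y) x 60 mm high, fixed, left or right of the smaller box, turned up to 0.4 rad. Origin: centre of its underside; x points away from the robot, y left along its length, z up. On its flat lid slide two steel bars: the bolt (along y) and the keeper (along x), which lies behind the bolt's tail and blocks it. Bars and straps rise 14 mm above the lid at most.
- keeper_knob (a point): Centre of the top of the keeper's round steel knob: 20 mm across in its upper 20 mm, 16 mm below; top 44 mm above the lid. Shut, it is at x = 0 to -3 mm, y = -34 mm in the box's frame. It slides straight along the box's -x (towards the robot) to a firm stop at x = -35 mm and stays where left; friction about 2 N. The bolt is free once it has slid 20 mm.
- bolt_fin (a point): Centre of the top of the bolt's flat upright steel plate, 24 mm (box x) x 12 mm (box y), top 44 mm above the lid. Shut, it is at x = +30 mm, y = +27 to +30 mm in the box's frame. It slides straight along the box's -y (to the right) to a firm stop at y = -5 mm and stays where left; friction about 2 N. With the keeper shut it is blocked at y = +26 mm.
- small_bolt_fin (a point): Centre of the top of a like upright plate (24 x 12 mm, top 44 mm above the lid) on the only bolt of the smaller white box (100 x 130 x 45 mm high, fixed, no keeper). To be left alone.

How it is judged:
By the outcome, as a careful person would: the job done as asked, in the order asked, and still so for the second after the job is handed in, with the robot touching nothing.
It also fails if it takes over 40 s, if anything falls off the work surface, if the arm or the gripper's body presses on something with over 40 N, if the wrist force passes 120 N, or if a joint passes its speed limit or range.

## Working session

There is one attempt and no reset: what is moved stays moved. The work goes in short steps, each a Python script; the robot and the scene stay as the last script left them, time stands still between calls to the robot, and variables do not carry over. Pictures are saved under pics/ and viewed, and the job is handed in when it is done.

```bash
ls; mkdir -p pics; python3 - <<'E'
from bench import *
import cv2,numpy as np,pickle
s=state();print(s['time'],s['ee_pos'],s['ee_rot'],s['finger_gap'])
d={}
for n in("scene","side","wrist"):
    im=get_image(n);d[n]=im;cv2.imwrite(f"pics/{n}0.png",im["frame"])
    print(n,im["camera_matrix"].tolist(),im["k1"],np.round(im["view"],3).tolist(),(im["depth"]>0).mean())
pickle.dump(d,open("d0.pkl","wb"))
E
```

```text
pics
0.0 [0.23893598 0.550067   0.22953005] [-2.12926664e-04  2.03479488e-01  9.79078758e-01 -9.15675839e-04] 0.08749899363904667
scene [[541.1798209714722, 0.0, 306.0378827575736], [0.0, 541.1798209714722, 232.18951091116102], [0.0, 0.0, 1.0]] -0.06869839341611317 [[-0.587, -0.809, -0.023, 0.221], [0.34, -0.272, 0.9, -0.329], [-0.735, 0.521, 0.435, -0.39], [0.0, 0.0, 0.0, 1.0]] 0.9960774739583333
side [[507.14357971975386, 0.0, 320.2333487953181], [0.0, 507.14357971975386, 230.69371650133368], [0.0, 0.0, 1.0]] -0.03151811989616013 [[-0.939, -0.345, -0.006, 0.48], [0.211, -0.587, 0.782, -0.27], [-0.273, 0.733, 0.623, -0.626], [0.0, 0.0, 0.0, 1.0]] 0.99599609375
wrist [[379.24661632421373, 0.0, 322.45388286014304], [0.0, 379.24661632421373, 242.4202901213023], [0.0, 0.0, 1.0]] -0.05454849409125326 [[0.399, 0.917, -0.002, -0.6], [-0.885, 0.384, -0.262, 0.032], [-0.239, 0.106, 0.965, -0.39], [0.0, 0.0, 0.0, 1.0]] 0.9959407552083334
```

View pics/scene0.png

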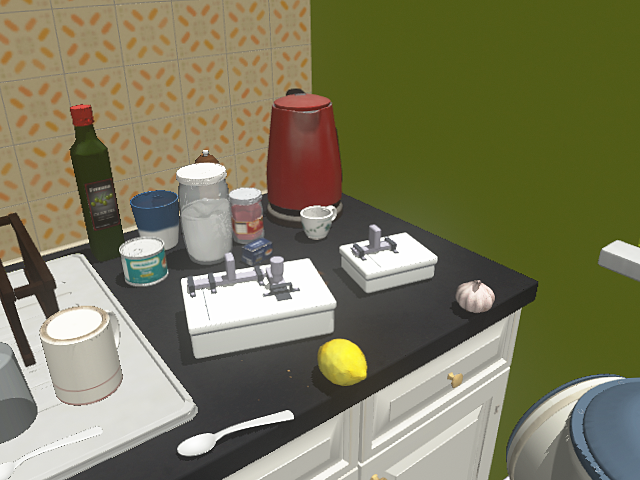

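View pics/side0.png

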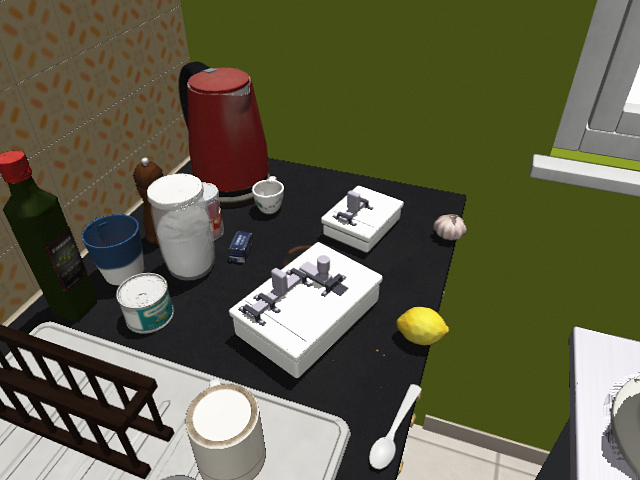

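View pics/wrist0.png

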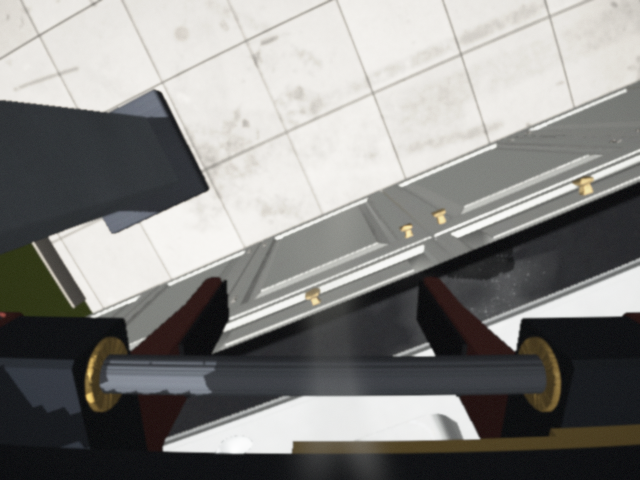

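The scene picture shows the large box at about (260,305), its knob at (278,268) and its fin at (229,265). The small box sits behind it on the right at (388,260). In the side picture the large box is at (308,305), with the knob at (323,265), the fin at (279,280), and the kettle, jar and lemon around them. Next I'll use the depth to get points.

```bash
cat > h.py <<'E'
import numpy as np,cv2
def cloud(im):
    K=im["camera_matrix"];V=np.array(im["view"]);k1=im["k1"]
    v,u=np.mgrid[0:480,0:640].astype(float)
    dist=np.array([k1,0,0,0,0.])
    n=cv2.undistortPoints(np.stack([u.ravel(),v.ravel()],1)[:,None],K,dist).reshape(480,640,2)
    z=im["depth"].astype(float)
    P=np.stack([n[...,0]*z,-n[...,1]*z,-z],-1)
    return (P-V[:3,3])@V[:3,:3]   # R^T (p-t)
def ray(im,uv):
    K=im["camera_matrix"];V=np.array(im["view"])
    n=cv2.undistortPoints(np.array([[uv]],float),K,np.array([im["k1"],0,0,0,0.])).ravel()
    R=V[:3,:3];o=-R.T@V[:3,3];d=R.T@np.array([n[0],-n[1],-1.]);return o,d
def onplane(im,uv,z):
    o,d=ray(im,uv);return o+d*(z-o[2])/d[2]
def tri(a,ua,b,ub):
    o1,d1=ray(a,ua);o2,d2=ray(b,ub);d1/=np.linalg.norm(d1);d2/=np.linalg.norm(d2)
    t=np.linalg.lstsq(np.stack([d1,-d2],1),o2-o1,rcond=None)[0]
    p,q=o1+t[0]*d1,o2+t[1]*d2;return (p+q)/2,np.linalg.norm(p-q)
E
python3 - <<'E'
import pickle;from h import *
d=pickle.load(open("d0.pkl","rb"))
for n,(u0,u1,v0,v1) in {"scene":(175,345,245,365),"side":(225,390,235,375)}.items():
    im=d[n];P=cloud(im);f=im["frame"].astype(int)
    zz=P[v0:v1,u0:u1,2];print(n,np.histogram(zz,bins=np.arange(-.02,.13,.01)))
    roi=np.zeros((480,640),bool);roi[v0:v1,u0:u1]=1
    m=roi&(abs(P[...,2]-.060)<.006)&(f.min(2)>140)
    n_,lab,st,_=cv2.connectedComponentsWithStats(m.astype(np.uint8));k=1+st[1:,4].argmax()
    q=P[lab==k];print("lid z",np.median(q[:,2]),np.std(q[:,2]))
    r=cv2.minAreaRect((q[:,:2]*1000).astype(np.float32));print(r)
    m=roi&(P[...,2]>.094)&(P[...,2]<.115)
    n_,lab,st,_=cv2.connectedComponentsWithStats(m.astype(np.uint8))
    for k in range(1,n_):
        if st[k,4]>15:
            q=P[lab==k];print(k,st[k],q.mean(0).round(4),q.max(0).round(4),q.min(0).round(4))
    V=im["frame"][v0:v1,u0:u1];cv2.imwrite(f"pics/{n}_crop.png",cv2.resize(V,None,fx=4.5,fy=4.5,interpolation=cv2.INTER_CUBIC)[:600,:800])
E
```

```text
scene (array([   0, 3320, 4040, 1181, 1279, 1196, 1111, 3806, 3429,  512,  134,
        140,  168,    0]), array([-0.02, -0.01,  0.  ,  0.01,  0.02,  0.03,  0.04,  0.05,  0.06,
        0.07,  0.08,  0.09,  0.1 ,  0.11,  0.12]))
lid z 0.059892497279435686 0.0014349556129480225
((541.49609375, -30.854736328125), (203.5658721923828, 134.7094268798828), 70.46949005126953)
1 [225 253  10  14 109] [ 0.5764 -0.0122  0.101 ] [ 0.5935 -0.0054  0.1047] [ 0.5666 -0.0215  0.0943]
2 [270 257  14  12 143] [ 0.5265 -0.0611  0.101 ] [ 0.539  -0.0532  0.1052] [ 0.5189 -0.0725  0.0941]
side (array([   0, 9400, 1242,  916, 1062,  845,  301, 6555, 1716,  498,  131,
        147,  189,    0]), array([-0.02, -0.01,  0.  ,  0.01,  0.02,  0.03,  0.04,  0.05,  0.06,
        0.07,  0.08,  0.09,  0.1 ,  0.11,  0.12]))
lid z 0.05865082997944742 0.0012037037976947585
((541.7398681640625, -31.77051544189453), (204.5880889892578, 135.0254669189453), 70.12618255615234)
1 [317 255  13  13 141] [ 0.5286 -0.0608  0.101 ] [ 0.5384 -0.0533  0.1047] [ 0.5196 -0.0735  0.094 ]
2 [271 268  16  13 143] [ 0.5792 -0.0124  0.1005] [ 0.5929 -0.005   0.1048] [ 0.5676 -0.0222  0.094 ]
```

The two views agree within 1 mm: box centre about (0.5416, -0.031), yaw about -0.344, lid at about 60 mm, and knob and fin where they should be when shut. Next I'll map tall obstacles for the approach.

```bash
python3 - <<'E'
import pickle;from h import *
d=pickle.load(open("d0.pkl","rb"))
H=np.zeros((24,26))
for n in("scene","side"):
    P=cloud(d[n])[::1,::1].reshape(-1,3);P=P[(d[n]["depth"].ravel()>0)]
    i=((P[:,0]-.1)/.04).astype(int);j=((P[:,1]+.5)/.05).astype(int)
    ok=(P[:,0]>.1)&(i<24)&(P[:,1]>-.5)&(j<26)&(P[:,2]<.6)
    np.maximum.at(H,(i[ok],j[ok]),P[ok,2])
print("y(cm) "+" ".join("%3d"%(-50+5*j) for j in range(26)))
for i in range(23,-1,-1): print("x%3d  "%(10+4*i)+" ".join("%3d"%(h*1000) for h in H[i]))
th=-.344
from bench import *
from scipy.spatial.transform import Rotation as R
s=state();q=s['ee_rot'];print(R.from_quat([q[1],q[2],q[3],q[0]]).as_matrix().round(3))
E
```

```text
y(cm) -50 -45 -40 -35 -30 -25 -20 -15 -10  -5   0   5  10  15  20  25  30  35  40  45  50  55  60  65  70  75
x102    0   0   0   0   0   0   0   0   0   0   0   0   0   0   0   0   0   0   0   0   0   0   0   0   0   0
x 98  420 422 424 427 429 432 434 437 440 443 446 450 454 454 239  32   0   0   0   0   0   0   0   0   0   0
x 94  420   0 219   3   0   0   1   0  81  83   1   1   3   5   2   1   0   0   0   0   0   0   0   0   0   0
x 90  421   0 251 250   1   0   0  14  96  97  97 282 214  14 127  12   0   0   0   0   0   0   0   0   0   0
x 86  422   0 251 250 245  10 144 170  97  33 208 281 212  12 128  11   0   0   0   0   0   0   0   0   0   0
x 82  423   1 249 252 249 106  95 153 167  96  95  57  13  12 128  44  10   0   0   0   0   0   0   0   0   0
x 78  424  15 249 250 247  84  96 168 168 168  59  58  14  11 127 127  11   0   0   0   0   0   0   0   0   0
x 74  425   1 231 242 235   1  95 168 168 169  58  58  14  11 128 127  11   0   0   0   0   0   0   0   0   0
x 70  425   2   1  51  51  52  33  32 168   1   4   3  13  11 128 128  11   0   0   0   0   0   0   0   0   0

[... 1022 characters left out ...]
0   0  39  39   0   0   0   0   0   0   0   0   0   0   0   0   0   0   0   0
x 26  440   0   0   0   0   0   0   0   0   0   0   0   0   0   0   0   0   0   0   0   0   0   0   0   0   0
x 22  397 121   0   0   0   0   0   0   0   0   0   0   0   0   0   0   0   0   0   0   0   0   0   0   0   0
x 18  396 121   0   0   0   0   0   0   0   0   0   0   0   0   0   0   0   0   0   0   0   0   0   0   0   0
x 14  398 120   0   0   0   0   1   2   1   1   2   1   0   0   0   0   0   0   0   0   0   0   0   0   0   0
x 10  350 119   0   0   0   0   1   1   1  11 176   1   0   0   0   0   0   0   0   0   0   0   0   0   0   0
[[-0.917  0.398 -0.001]
 [ 0.398  0.917 -0.001]
 [ 0.    -0.001 -1.   ]]
```

```bash
cat >> h.py <<'E'
from scipy.spatial.transform import Rotation as Rot
C=np.array([.5416,-.0312]);th=np.deg2rad(70.3-90)
bx=np.array([np.cos(th),np.sin(th)]);by=np.array([-bx[1],bx[0]])
def W(x,y,z): return [*(C+bx*x/1000+by*y/1000),z]
M=np.stack([[-bx[0],-bx[1],0],[by[0],by[1],0],[0,0,-1]],1)
_q=Rot.from_matrix(M).as_quat();Q=[float(v) for v in (_q[3],_q[0],_q[1],_q[2])]
def box(p): r=np.array(p[:2])-C; return (r@bx*1000).round(1),(r@by*1000).round(1),round(p[2]*1000,1)
E
python3 - <<'E'
from bench import *;from h import *
close()
move_to(W(25,-34,.24),Q)
s=state();print(s['time'],s['joint_pos'],box(s['ee_pos']),s['finger_gap'],s['ft_force'])
move_l(W(25,-34,.12),.15)
im=get_image("scene");cv2.imwrite("pics/s1.png",im["frame"][150:400,120:440].repeat(2,0).repeat(2,1))
im=get_image("side");cv2.imwrite("pics/d1.png",im["frame"][170:420,170:490].repeat(2,0).repeat(2,1))
s=state();print(s['time'],box(s['ee_pos']),s['ft_force'])
E
```

```text
3.9667 [-1.88285701e-01 -1.93863340e-02  1.32722338e+00  2.42140586e-04
  1.83378011e+00 -1.41639320e+00] (np.float64(24.8), np.float64(-33.2), np.float64(240.0)) 0.00027041116817010005 [-0.26464361 -0.57397516  0.6247144 ]
5.0167 (np.float64(25.8), np.float64(-33.9), np.float64(121.7)) [ 0.45159262 -1.02805734  0.38546234]
```

View pics/s1.png

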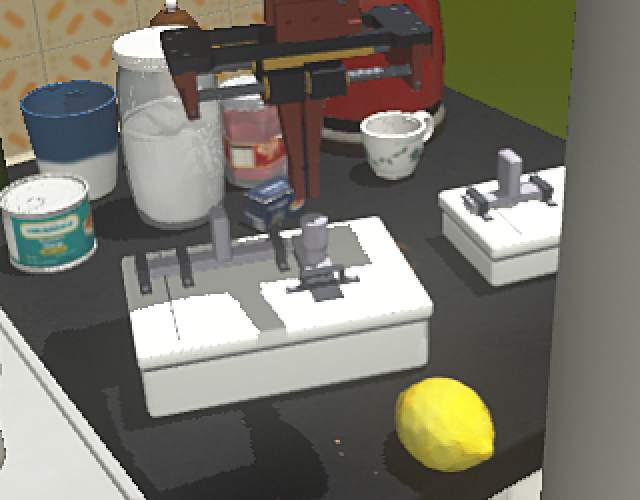

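View pics/d1.png

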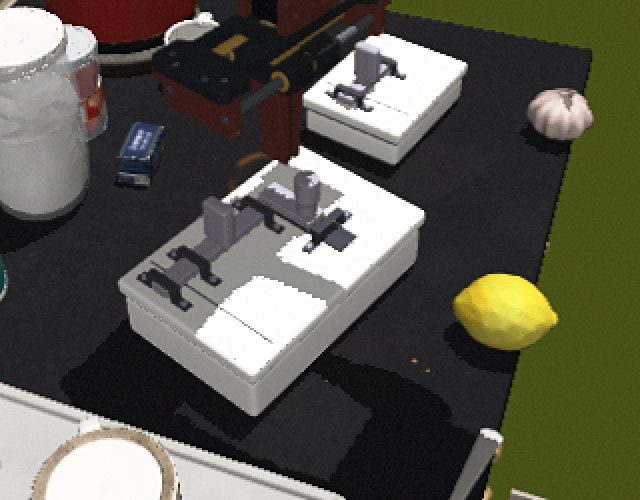

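The fingers are closed just behind (+x) the knob: tip at (308,195) against knob top (315,222) in the scene crop, and (285,160) against (305,180) in the side crop. They are clear of the jar. I'll descend and push the knob in force-watched steps.

```bash
python3 - <<'E'
from bench import *;from h import *
def rep(t):
    s=state();f=s['ft_force'];print(t,round(s['time'],2),box(s['ee_pos']),"fx %.1f fy %.1f fz %.1f"%(f[:2]@bx,f[:2]@by,f[2]));return f[:2]@bx
move_l(W(25,-34,.089),.06);f0=rep("down")
for x in (18,12,6,0,-6,-10,-12,-14,-15,-16,-17,-18,-19,-20):
    move_l(W(x,-34,.089),.05);f=rep(x)
    if f-f0>12: break
for n in("scene","side"):
    im=get_image(n);c=im["frame"][200:350,150:390]if n=="scene" else im["frame"][220:370,210:450]
    cv2.imwrite(f"pics/{n}2.png",cv2.resize(c,None,fx=3,fy=3))
E
```

```text
down 5.68 (np.float64(24.9), np.float64(-34.0), np.float64(88.9)) fx 0.2 fy -0.1 fz 0.6
18 5.97 (np.float64(17.8), np.float64(-33.9), np.float64(89.5)) fx 0.4 fy -0.5 fz -0.2
12 6.24 (np.float64(11.7), np.float64(-34.0), np.float64(89.3)) fx -0.3 fy -0.5 fz 0.1
6 6.51 (np.float64(5.6), np.float64(-34.0), np.float64(89.0)) fx -0.1 fy 0.0 fz -0.1
0 6.78 (np.float64(-0.5), np.float64(-34.0), np.float64(88.9)) fx 0.6 fy 0.4 fz 0.9
-6 7.04 (np.float64(-6.5), np.float64(-34.0), np.float64(88.9)) fx 0.5 fy -0.4 fz -0.4
-10 7.29 (np.float64(-10.3), np.float64(-34.0), np.float64(89.0)) fx -0.0 fy 0.7 fz 0.8
-12 7.54 (np.float64(-11.8), np.float64(-34.0), np.float64(89.0)) fx 3.1 fy 0.6 fz -0.8
-14 7.79 (np.float64(-12.1), np.float64(-34.0), np.float64(89.1)) fx 10.5 fy 0.2 fz -4.2
-15 8.04 (np.float64(-12.2), np.float64(-34.0), np.float64(89.2)) fx 13.7 fy 0.6 fz -6.7
```

View pics/scene2.png

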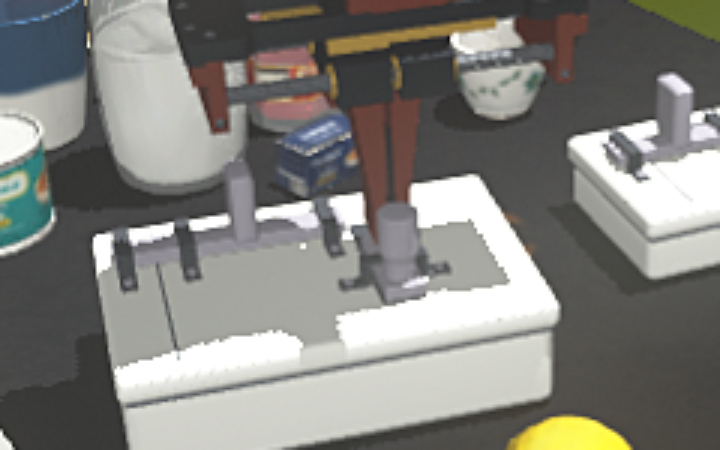

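View pics/side2.png

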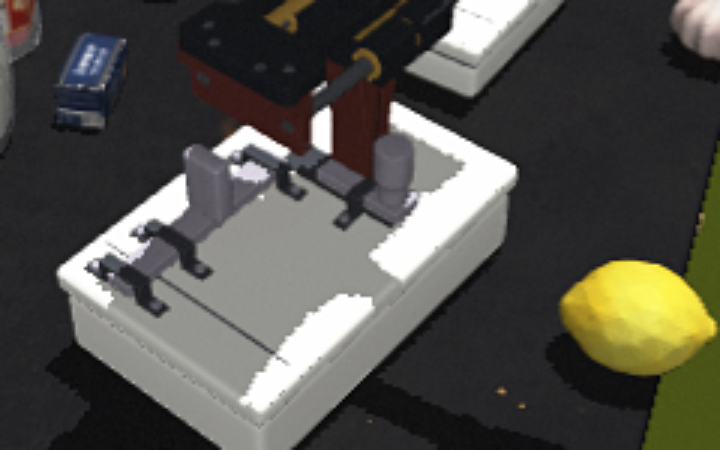

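The keeper has been drawn to its stop: knob at (397,220) in the scene crop, and a firm 14 N. I'll lift away, measure the knob, then go behind the fin.

```bash
cat >> h.py <<'E'
def tops(im,tag):
    P=cloud(im);r=P[...,:2]-C;X=r@bx*1000;Y=r@by*1000
    m=(abs(X)<65)&(abs(Y)<100)&(P[...,2]>.094)&(P[...,2]<.108)
    n_,lab,st,_=cv2.connectedComponentsWithStats(m.astype(np.uint8))
    for k in range(1,n_):
        if st[k,4]>25:
            q=lab==k;print(tag,st[k],"box x %.1f..%.1f y %.1f..%.1f z %.3f"%(X[q].min(),X[q].max(),Y[q].min(),Y[q].max(),P[q][:,2].max()))
E
python3 - <<'E'
from bench import *;from h import *
move_l(W(-9,-34,.089),.05)
move_l(W(-5,-34,.15),.15)
move_l(W(30,58,.15),.15)
for n in("scene","side"):
    im=get_image(n);tops(im,n)
    c=im["frame"][200:350,150:390]if n=="scene" else im["frame"][220:370,210:450]
    cv2.imwrite(f"pics/{n}3.png",cv2.resize(c,None,fx=3,fy=3))
s=state();print(s['time'],box(s['ee_pos']))
E
```

```text
scene [225 253  10  13 107] box x 17.4..41.9 y 23.3..35.3 z 0.105
scene [276 268  14  13 155] box x -44.3..-25.4 y -42.8..-24.4 z 0.106
side [335 264  13  14 150] box x -44.3..-24.3 y -44.1..-24.2 z 0.105
side [271 268  16  13 142] box x 18.5..42.2 y 22.5..34.8 z 0.104
9.875 (np.float64(29.9), np.float64(57.2), np.float64(150.0))
```

View pics/side3.png

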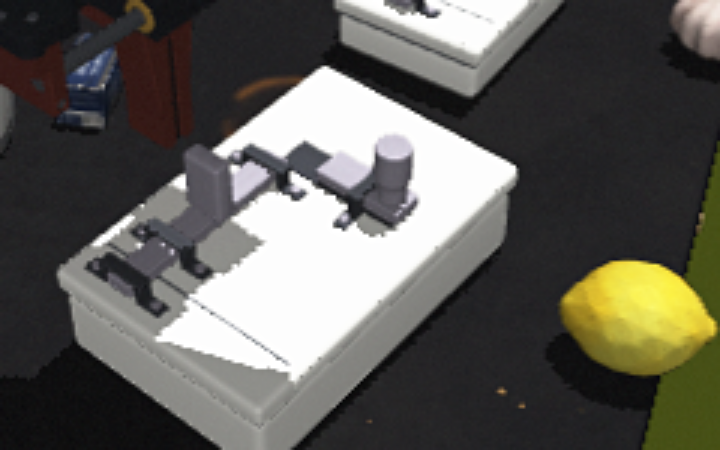

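View pics/scene3.png

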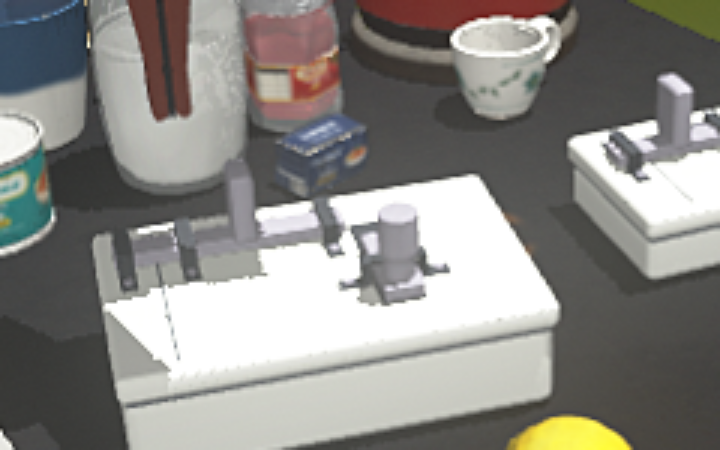

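The knob is now at box x of about -34.5 mm, so the keeper is fully clear, and the fin is unmoved at y of about 29 mm. The views agree. Next I'll push the fin.

```bash
python3 - <<'E'
from bench import *;from h import *
def rep(t):
    s=state();f=s['ft_force'];print(t,round(s['time'],2),box(s['ee_pos']),"fx %.1f fy %.1f fz %.1f"%(f[:2]@bx,f[:2]@by,f[2]));return f[:2]@by
move_l(W(30,58,.089),.12);f0=rep("down")
y=52
while y>1:
    move_l(W(30,y,.089),.05);f=rep(y)
    if f-f0>15: break
    y-= 6 if y>22 else 2
for n in("scene","side"):
    im=get_image(n)
    c=im["frame"][200:350,150:390]if n=="scene" else im["frame"][220:370,210:450]
    cv2.imwrite(f"pics/{n}4.png",cv2.resize(c,None,fx=3,fy=3))
y=box(state()['ee_pos'])[1]
move_l(W(30,y+4,.089),.05);move_l(W(30,y+8,.15),.12);move_l(W(30,75,.22),.2)
for n in("scene","side"):
    im=get_image(n);tops(im,n)
    c=im["frame"][200:350,150:390]if n=="scene" else im["frame"][220:370,210:450]
    cv2.imwrite(f"pics/{n}5.png",cv2.resize(c,None,fx=3,fy=3))
rep("end")
E
```

```text
down 10.53 (np.float64(30.2), np.float64(57.9), np.float64(89.5)) fx 0.1 fy -0.6 fz 0.4
52 10.8 (np.float64(30.5), np.float64(51.8), np.float64(90.0)) fx -0.2 fy 0.7 fz -0.3
46 11.07 (np.float64(30.1), np.float64(45.6), np.float64(89.1)) fx -0.8 fy 0.8 fz -0.6
40 11.33 (np.float64(30.0), np.float64(39.6), np.float64(89.0)) fx -0.5 fy 0.1 fz 0.5
34 11.6 (np.float64(30.0), np.float64(33.5), np.float64(89.0)) fx -0.3 fy -0.4 fz 0.2
28 11.87 (np.float64(30.0), np.float64(27.5), np.float64(89.0)) fx -0.3 fy -0.5 fz -0.3
22 12.13 (np.float64(30.0), np.float64(21.5), np.float64(89.0)) fx 0.7 fy -0.2 fz -0.7
20 12.38 (np.float64(30.0), np.float64(19.9), np.float64(89.0)) fx -0.2 fy 1.3 fz 0.7
18 12.63 (np.float64(30.0), np.float64(18.0), np.float64(89.0)) fx -0.4 fy 0.7 fz 0.0
16 12.88 (np.float64(30.0), np.float64(15.9), np.float64(89.0)) fx -0.0 fy 1.1 fz -1.1
14 13.13 (np.float64(30.0), np.float64(13.8), np.float64(89.0)) fx -0.2 fy 1.7 fz 0.0
12 13.38 (np.float64(30.0), np.float64(11.8), np.float64(89.0)) fx -0.9 fy 0.9 fz 0.1
10 13.63 (np.float64(30.0), np.float64(9.9), np.float64(89.0)) fx -0.6 fy 1.6 fz -0.1
8 13.88 (np.float64(30.0), np.float64(9.8), np.float64(89.0)) fx 1.7 fy 7.6 fz -0.3
6 14.13 (np.float64(30.0), np.float64(9.7), np.float64(89.1)) fx 1.4 fy 13.4 fz -1.3
4 14.38 (np.float64(29.9), np.float64(9.6), np.float64(89.1)) fx 1.7 fy 20.3 fz -2.6
scene [248 250  11  13 106] box x 17.2..40.8 y -10.9..1.0 z 0.105
scene [276 268  14  13 157] box x -44.7..-25.1 y -43.0..-24.2 z 0.106
side [287 256  16  13 133] box x 17.9..42.3 y -11.8..1.3 z 0.104
side [335 264  13  13 145] box x -43.8..-25.5 y -45.0..-24.2 z 0.105
end 16.18 (np.float64(29.5), np.float64(74.1), np.float64(217.7)) fx -1.0 fy 0.3 fz 0.6
```

View pics/side5.png

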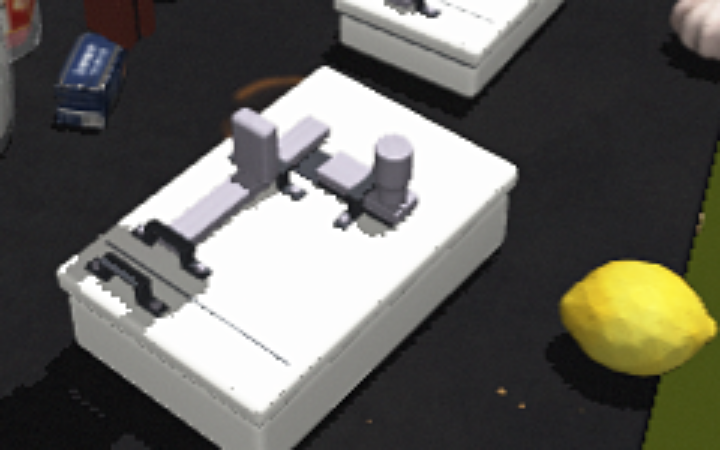

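View pics/scene5.png

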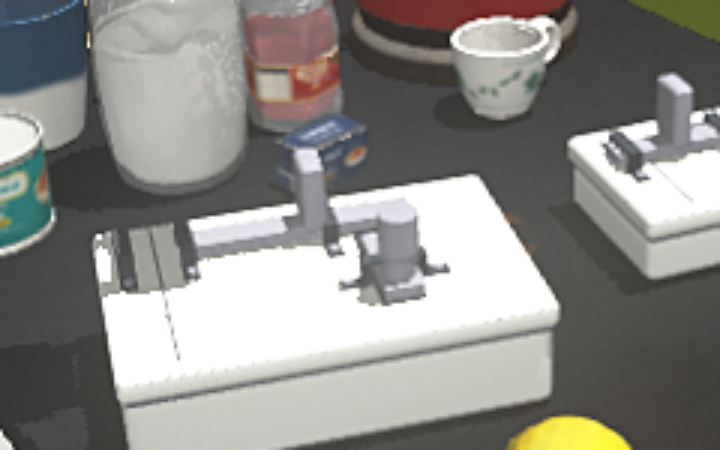

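The bolt is fully back, with the fin at y of about -5 mm. The keeper is still at x of about -34.5 mm, the small box's bolt is untouched and the arm is clear, so I'm handing in.

```bash
python3 - <<'E'
from bench import *
print(job_done(),state()['time'])
E
```

```text
the job is handed in; nothing more can be done
the job is handed in; nothing more can be done
```

The larger box is unfastened and the job is handed in, at about 16 s on the robot's clock.

- **Keeper:** I pushed its knob with closed fingers along the box's -x until it met the stop, at about 14 N. Both cameras put the knob at x ≈ -34.5 mm, clear of the bolt's tail.
- **Bolt:** I then pushed its plate along -y to its stop, at about 20 N. Both cameras put the plate at y ≈ -5 mm.
- **Last checks:** With the arm lifted clear and the wrist force near zero, both bars were still where I had left them. The smaller box's bolt looked unmoved in the pictures, and I never went near it. The two views agreed to about 1 mm, and no check failed.

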